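# Balance-check two fan rotors on a knife edge

### The job

Check the two wooden fan rotors on the knife-edge stand, one at a time: lay a rotor across the edge exactly at its middle, let go of it, and wait a second to see whether it stays level or tips onto a rest. Lay a rotor that stays level flat in the shallow plywood tray and one that tips flat in the deep grey box, right way up, and put each away before you check the other. Leave the other things on the worktop alone.

Things in the scene. Friction and masses are not known exactly. Their poses are not given: they have to be found in the camera images.
- rotor_a: wooden two-blade fan rotor, 180 mm long (along its own y), hub in the middle 32 wide (x) x 44 long x 30 mm high with a brass bush on top, blades 26 to 32 mm wide and 16 mm thick; about 0.13 to 0.25 kg. Origin at the middle of its flat underside, z up. The two rotors look exactly alike; a sound one has its weight centred at the hub (it stays level if laid within about 4 mm of its middle), a bad one has its centre of weight about 16 mm from the middle.
- rotor_b: wooden two-blade fan rotor, 180 mm long (along its own y), hub in the middle 32 wide (x) x 44 long x 30 mm high with a brass bush on top, blades 26 to 32 mm wide and 16 mm thick; about 0.13 to 0.25 kg. Origin at the middle of its flat underside, z up. The two rotors look exactly alike; a sound one has its weight centred at the hub (it stays level if laid within about 4 mm of its middle), a bad one has its centre of weight about 16 mm from the middle.
- edge (a point): middle of the knife edge's top on the fixed balancing stand. The steel edge is 50 mm long along this frame's x, 8 mm wide on top, 60 mm above the worktop; the rotor lies across it, along this frame's y, and stays level only if its weight lies over those 8 mm. Rubber-topped rests (44 mm wide) stand 78 mm to either side along y, 12 mm lower than the edge: a tipped rotor lies on one at about 0.15 rad (8.5 degrees). Plywood base 80 x 210 x 14 mm. z up
- good_tray_in (a point): middle of the inner floor (6 mm above the worktop) of the fixed shallow plywood tray, outside 110 (x) x 230 (y) x 20 mm high, walls 6 mm; z up
- reject_box_in (a point): middle of the inner floor (5 mm above the worktop) of the fixed deep grey plastic box, outside 110 (x) x 230 (y) x 55 mm high, walls 5 mm; z up
- tape_measure: tape measure lying on its side, 64x89x33 mm, a bystander: leave it. Origin at the centre of its underside
- nail_tin: round lidded tin, 73 mm across, 60 mm high, a bystander: leave it. Origin at the centre of its underside
- sanding_block: sanding block, 66x110x33 mm, a bystander: leave it. Origin at the centre of its underside
- masking_tape: roll of tape lying flat, 90 mm across, 25 mm high, a bystander: leave it. Origin at the centre of its underside
- marker: marker pen, 18x128x18 mm, a bystander: leave it. Origin at the centre of its underside

How it is judged:
By the outcome, as a careful person would: the job done as asked, in the order asked, and still so for the second after the job is handed in, with the robot touching nothing.
It also fails if it takes over 70 s, if anything falls off the work surface, if the arm or the gripper's body presses on something with over 40 N, if the wrist force passes 120 N, or if a joint passes its speed limit or range.

### The arm

A 7-joint arm with a two-finger parallel gripper is mounted at the origin on a cart in front of the work surface, level with it; the furniture and walls round the work are solid. World frame = base frame: x ahead of the robot, y to its left, z up, the work surface at z = 0. Lengths are in mm, angles in degrees, forces in N, time in s.
With the tool pointing down it reaches from about 350 to 900 mm from the base axis. Payload 8.1 kg.
Tool frame: the origin (TCP) lies on the front face of the gripper's body, between the roots of the fingers; the fingertips stand ahead of it and the grasp point (between the pads) lies 47 mm ahead of it (env.tip_extent is the z of the fingertips in the tool frame, in mm); z points along the fingers, y is the direction in which the jaws open and shut (so a half turn about z gives the same grasp; the last joint's range is limited). The gripper opens to 92 mm and grips with 3 to 60 N. Pads are 19 mm wide; open, the fingers measure 130 mm over their backs; the gripper's body (75 mm by 190 mm) begins 47 mm behind the grasp point.
Start: joints at [-75.608, 24.895, 1.432, 90.138, -0.665, 64.973, -4.303], TCP at [216.567, 586.291, 292.242] pointing down, gripper open.
Joint ranges: [-149.89, 149.89], [-25.12, 119.58], [-72.63, 75.52], [4.76, 147.25], [-75.54, 255.54], [6.69, 114.76], [-157.13, 157.13]. Speed limits (degrees/s): [127.2, 127.2, 172.46, 172.46, 180, 180, 180].

### API

Orientations are given as [roll, pitch, yaw] about the fixed x, y, z axes, in that order (R = Rz(yaw) Ry(pitch) Rx(roll)).
In Python, from workcell import env gives the robot as it stands.
- The arm moves only by the tool drive_tool, never from a script. Its argument "deltas" is one flat list of numbers, 7 for each row, row after row: the shift along the tool's x, y, z in m, then the turn, a rotation vector about the tool's x, y, z in rad, then the closure, from 0 (fully open) to 1 (shut). A call has 1 to 10 rows; each row is the pose to reach, as a shift and turn from the pose commanded when the call began, along the tool's axes at that moment; what a row does not reach only later rows make up. A row lasts 1/12 s, in which the tool goes at most 41.7 mm and 7.16 degrees, less where a joint would pass 70% of its speed; a pose out of reach is approached as far as the arm can. A call with a gripper value outside its range is refused whole. The fingers move at their own pace and stop on an object; "squeeze" is the grip in N (left out, the last holds). Time passes only in rows, so rows that repeat a pose let the fingers close. It gives the time, the measured TCP pose, the force and the opening at its end, in the units of the state.
- env.sense(): the state, without advancing time (a new reading comes with each control period).
- env.read_camera(name): name is "side" or "top"; returns the picture (400x640x3 uint8, red, green, blue); there is no depth.
- env.camera_info(name): a dict with "fov_y" (degrees; the focal length in pixels is half the picture's height over the tangent of half this angle, whatever the lens; pixels are square), "cx", "cy" (the principal point, pixels), "dist" ([k1, k2, p1, p2, k3] as OpenCV has them; the pictures are not rectified), "R" (3x3) and "t" (3): a world point X has camera coordinates R X + t. Camera axes: x right, y down, z forward; pixel columns grow to the right and rows downward; lengths in mm; the calibration is good to about 2 mm. A picture is of the moment at which its call begins. camera_info takes no time and is no camera call.
- env.hand_in(): hands the job in, once; it reports no verdict.
The state is a dict: "clock": time; "joint_positions": joint angles; "qvel": joint speeds; "tau": joint torques, N m; "position": TCP position; "orientation": TCP orientation; "force": force on the tool from outside, world axes, zero at the start; "torque": the same for the moment, N m; "opening": finger opening in mm.
Only numpy, scipy, OpenCV 4.12 (cv2) and the standard library are available. Lean on these libraries where they do the work, as an engineer would, in place of code of your own. Each camera call takes 0.05 s, during which the arm holds its last target. There are 200 camera calls.

## Working session

There is one attempt and no reset: what is moved stays moved. The work goes in short steps, Python scripts to look and compute and a tool call to move; the robot and the scene stay as the last step left them, time stands still between calls to the robot, and variables do not carry over. Pictures are saved under pics/ and viewed, about 8 in all and at most 12, crops included, and the job is handed in when it is done.

Besides the shell and the picture viewer there is one more tool, called after "Call:" as name(argument=value, ...), one argument or row to a line, values as JSON. drive_tool: Moves the arm, as the interface text tells. Its arguments: {"type":"object","properties":{"deltas":{"type":"array"},"squeeze":{"type":"number"}},"required":["deltas"]}

```bash
mkdir -p pics; ls; python3 - <<'E'
from workcell import env
import cv2
for n in("side","top"):
    im=env.read_camera(n); cv2.imwrite(f"pics/{n}0.png",im[:,:,::-1])
    i=env.camera_info(n); print(n,i)
print(env.sense(), env.tip_extent)
E
```

```text
pics
side {'fov_y': 44.46408970768719, 'cx': 326.9672961856226, 'cy': 207.928770367104, 'dist': array([-0.07002558,  0.        ,  0.        ,  0.        ,  0.        ]), 'R': array([[ 0.97175334, -0.23596007,  0.00427664],
       [-0.09102911, -0.39148084, -0.91567268],
       [ 0.21773641,  0.88941869, -0.40190205]]), 't': array([-514.61038818,  126.3714702 , 1783.18765945])}
top {'fov_y': 51.781944308543885, 'cx': 322.0235424133348, 'cy': 196.08600515901554, 'dist': array([-0.09017883,  0.        ,  0.        ,  0.        ,  0.        ]), 'R': array([[ 0.00417485, -0.99953396,  0.03023953],
       [-0.99344232, -0.00760078, -0.1140815 ],
       [ 0.11425818, -0.02956496, -0.99301107]]), 't': array([ -25.40228364,  556.19062844, 1300.34449982])}
{'clock': 0.1, 'joint_positions': array([-75.60821882,  24.93015867,   1.42927687,  90.18351942,
        -0.66577008,  64.9745919 ,  -4.30371743]), 'qvel': array([ 0.08093746, -0.08440346,  0.06546804, -0.16700973, -0.01284303,
        0.1069057 , -0.01788135]), 'tau': array([ 1.95885426e-03, -6.69127178e+01,  9.87132266e-01, -3.15150189e+01,
       -6.06135721e-02,  3.74419231e-02,  9.71938630e-05]), 'position': array([216.42458476, 585.93490281, 291.55050221]), 'orientation': array([-1.79920219e+02,  5.53869062e-03,  1.59725871e+02]), 'force': array([ 0.16806955, -0.2161974 ,  0.39455956]), 'torque': array([ 0.00101258, -0.00293659,  0.03829809]), 'opening': 91.58407768916646} 65.5
```

View both.

View pics/top0.png

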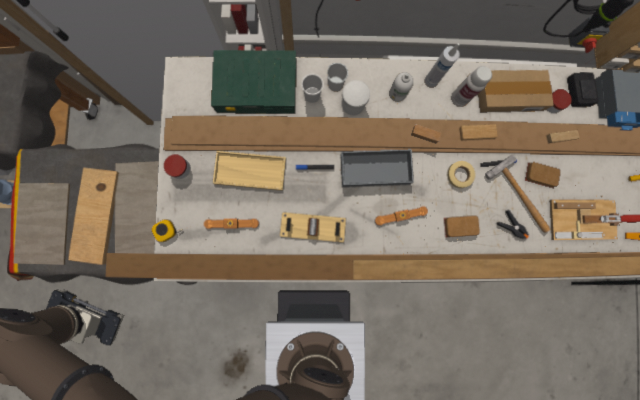

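View pics/side0.png

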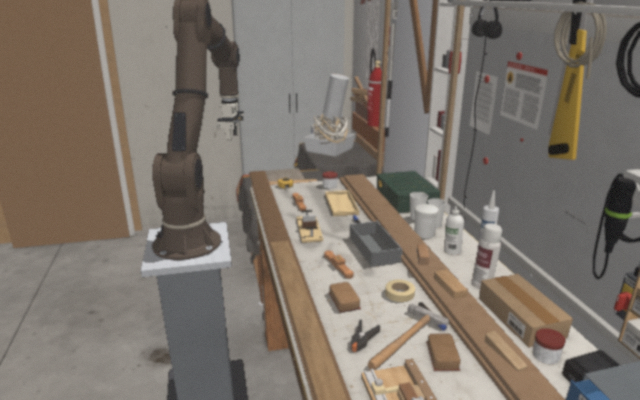

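```bash
cat > h.py <<'E'
import numpy as np, cv2
from workcell import env
def K(i):
    f=200/np.tan(np.radians(i["fov_y"]/2)); return np.array([[f,0,i["cx"]],[0,f,i["cy"]],[0,0,1]])
def ray(n,px):
    i=env.camera_info(n)
    p=cv2.undistortPoints(np.array(px,float).reshape(-1,1,2),K(i),i["dist"]).reshape(-1,2)
    return -i["R"].T@i["t"], np.c_[p,np.ones(len(p))]@i["R"]
def onz(n,px,z):
    c,d=ray(n,px); return c+d*((z-c[2])/d[:,2])[:,None]
def proj(n,X):
    i=env.camera_info(n); return cv2.projectPoints(np.array(X,float).reshape(-1,1,3),cv2.Rodrigues(i["R"])[0],i["t"],K(i),i["dist"])[0].reshape(-1,2)
E
python3 - <<'E'
from h import *
im=cv2.imread("pics/top0.png")
def crop(a,b,c,d,s): return cv2.resize(im[a:b,c:d],None,fx=s,fy=s,interpolation=cv2.INTER_CUBIC)
# two stacked strips: cols 195-355 and 340-440, x5
a=crop(145,250,200,358,5); b=crop(145,250,338,438,5)
cv2.imwrite("pics/z1.png",a)
cv2.imwrite("pics/z2.png",b)
hsv=cv2.cvtColor(im,cv2.COLOR_BGR2HSV)
for p in[(215,224),(231,224),(290,220),(313,228),(250,172),(377,170),(395,216),(402,214)]: print(p,hsv[p[1],p[0]])
print("cam",ray("top",[[0,0]])[0])
m=cv2.inRange(hsv,(5,120,80),(16,255,255))
n,l,s,c=cv2.connectedComponentsWithStats(m)
for k in range(1,n):
    if s[k,4]>60 : 
        ct=cv2.findContours((l==k).astype('uint8'),0,1)[0][0]
        print(s[k],c[k],cv2.minAreaRect(ct),onz("top",c[k],16)[0].round(1))
E
```

```text
(215, 224) [ 14 166 172]
(231, 224) [ 18 154 162]
(290, 220) [19 82 78]
(313, 228) [  8   7 141]
(250, 172) [ 19 112 201]
(377, 170) [120   2 110]
(395, 216) [ 14 162 118]
(402, 214) [ 17 107 124]
cam [ 404.07436213   17.28166539 1355.47569632]
[612   4  28  28 331] [629.64652568  20.19033233] ((625.5, 17.5), (27.0, 27.0), 90.0) [ 1249.4 -1205.5    16. ]
[485  81  69  24 707] [519.84441301  88.24045262] ((520.0986328125, 88.02921295166016), (69.74981689453125, 22.027790069580078), 8.365885734558105) [ 947.  -720.1   16. ]
[ 49  99  20  47 610] [ 59.29180328 120.60163934] ((57.35246658325195, 122.12295532226562), (18.46929168701172, 46.535369873046875), 5.19442892074585) [811.8 879.5  16. ]
[412 125  29  16 252] [425.96825397 132.23015873] ((426.4500427246094, 132.6500244140625), (27.828041076660156, 9.803058624267578), 18.434947967529297) [ 778.6 -373.9   16. ]
[460 124  38  16 445] [479.19775281 131.93258427] ((478.3665466308594, 131.6968536376953), (14.269546508789062, 37.1008186340332), 87.27368927001953) [ 783.7 -560.9   16. ]
[529 163  30  23 498] [543.82128514 174.04216867] ((5
[... 1019 characters left out ...]
47 218.47794118] ((593.0, 218.5), (9.0, 18.0), 90.0) [ 487.2 -961.5   16. ]
[445 216  34  21 572] [462.06818182 225.97202797] ((461.7552185058594, 226.0620880126953), (18.35305404663086, 32.22164535522461), 85.2363510131836) [ 462.  -487.8   16. ]
[204 219  55  10 396] [230.59343434 223.27525253] ((230.9931640625, 223.1849365234375), (8.67186450958252, 54.008975982666016), 88.75463104248047) [467.2 273.7  16. ]
[ 78 237  28  27 323] [ 95.83591331 250.66873065] ((91.90384674072266, 248.48077392578125), (24.71063232421875, 25.691213607788086), 11.309932708740234) [372.9 716.4  16. ]
[ 106  253  534   26 9120] [334.03695175 266.22894737] ((372.5, 265.5), (25.0, 533.0), 90.0) [331.  -62.3  16. ]
```

View pics/z1.png

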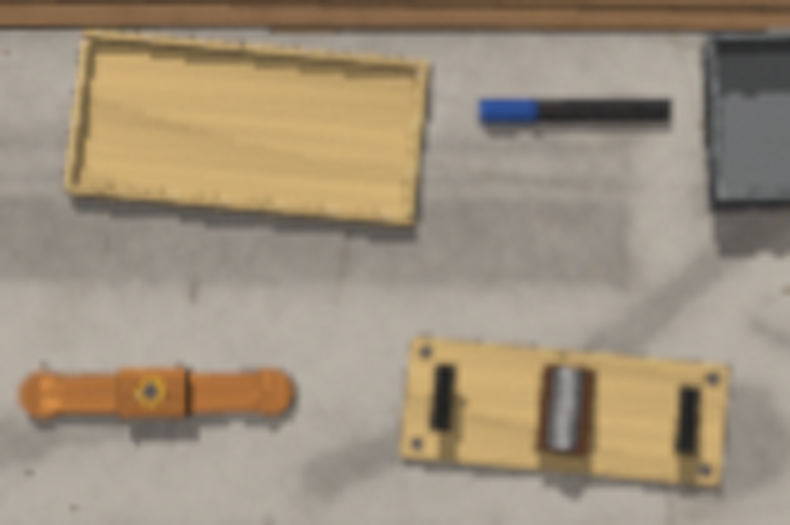

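View pics/z2.png

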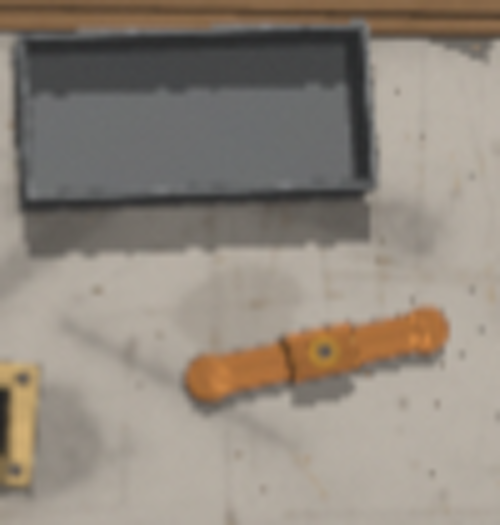

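```bash
python3 - <<'E'
from h import *
def P(pts,ox,z): 
    p=(np.array(pts,float)+.5)/5-.5+[ox,145]; return onz("top",p,z)[:,:2]
def rect(n,pts,ox,z):
    q=P(pts,ox,z); e=[np.linalg.norm(q[i]-q[(i+1)%4]) for i in range(4)]
    d=(q[0]-q[1])+(q[3]-q[2]); print(n,q.mean(0).round(1),np.round(e,1),"yaw(y axis)",np.degrees(np.arctan2(-d[0],d[1])).round(2))
rect("base",[(415,338),(728,365),(720,488),(402,460)],200,14)
rect("tray",[(83,32),(430,62),(415,225),(67,195)],200,20)
rect("box",[(15,40),(365,25),(374,188),(22,203)],338,55)
print("bush",P([(150,391)],200,31),P([(325,351)],338,31))
print("edge",P([(566,410)],200,60), "rests",P([(444,397),(688,420)],200,48),P([(444,397),(688,420)],200,48).mean(0))
im=cv2.imread("pics/top0.png"); hsv=cv2.cvtColor(im,cv2.COLOR_BGR2HSV)
m=cv2.inRange(hsv,(5,120,80),(20,255,255))
for n,(a,b) in {"r1":((200,262)),"r2":((370,430))}.items():
    mm=np.zeros_like(m); mm[203:232,a:b]=m[203:232,a:b]
    ys,xs=np.nonzero(mm); q=onz("top",np.c_[xs,ys],14)[:,:2]; c=q.mean(0); w,v=np.linalg.eigh(np.cov((q-c).T)); d=v[:,1]*np.sign(v[1,1])
    s=(q-c)@d; print(n,c.round(1),"ends mid",(c+d*(s.max()+s.min())/2).round(1),"len",np.ptp(s).round(1),"yaw",np.degrees(np.arctan2(-d[0],d[1])).round(2))
g=hsv[215:240,300:325]; m=((g[...,1]<40)&(g[...,2]>90)).astype('uint8'); 
n,l,s,c=cv2.connectedComponentsWithStats(m)
for k in range(1,n):
    if s[k,4]>15: print("silver",s[k],c[k]+[300,215],onz("top",c[k]+[300,215],60))
print(hsv[228,300:326].tolist())
E
```

```text
base [456.6   6.6] [204.9  80.2 207.   79.6] yaw(y axis) -4.65
tray [641.4 216.7] [230.4 108.7 228.8 109.1] yaw(y axis) -4.56
box [ 648.5 -197.1] [229.2 107.4 228.2 106.3] yaw(y axis) 3.12
bush [[467.96508015 274.02978557]] [[ 497.23260945 -284.49890204]]
edge [[456.50172742   7.27366628]] rests [[464.74030181  84.48596098]
 [451.05875668 -70.24639871]] [457.89952925   7.11978113]
r1 [467.4 274.3] ends mid [467.4 272.9] len 175.9 yaw 1.31
r2 [ 496.2 -282. ] ends mid [ 496.2 -282.3] len 175.4 yaw 12.37
silver [10  4  6 16 81] [312.41975309 226.38271605] [[457.17633468   8.47149655  60.        ]]
[[19, 111, 198], [19, 110, 201], [19, 110, 204], [19, 112, 205], [19, 111, 206], [19, 112, 207], [19, 113, 204], [18, 114, 165], [14, 129, 101], [10, 80, 89], [8, 20, 102], [10, 6, 133], [10, 5, 151], [8, 7, 141], [8, 9, 114], [11, 33, 86], [11, 94, 81], [13, 130, 88], [18, 115, 118], [19, 111, 173], [19, 111, 205], [19, 110, 206], [19, 111, 206], [19, 111, 206], [19, 112, 205], [19, 112, 205]]
```

```bash
cat >> h.py <<'E'
from scipy.spatial.transform import Rotation as Ro
def go(*targets):
    s=env.sense(); A=Ro.from_euler("xyz",s["orientation"],degrees=True); p=s["position"]
    print("t",s["clock"].round(2) if hasattr(s["clock"],"round") else s["clock"],"pos",p.round(1),"rpy",s["orientation"].round(2),"F",s["force"].round(1),"open",round(s["opening"],1))
    for x,y,z,yaw,*rest in targets:   # rest: extra tilt (deg) about world-horizontal rotor x axis
        B=Ro.from_euler("xyz",[180,0,yaw],degrees=True)
        if rest: B=Ro.from_rotvec(np.radians(rest[0])*np.array(rest[1]))*B
        print((A.inv().apply(np.array([x,y,z])-p)/1000).round(4).tolist(),(A.inv()*B).as_rotvec().round(3).tolist())
E
python3 -c "
from h import *
go((468,274,150,91.3))"
```

```text
t 0.1 pos [216.4 585.9 291.6] rpy [-1.7992e+02  1.0000e-02  1.5973e+02] F [ 0.2 -0.2  0.4] open 91.6
[-0.3441, -0.2052, 0.1419] [-0.001, 0.001, 1.194]
```

Call:
drive_tool(
  deltas=[-0.034, -0.02, 0.014, 0, 0, 0.119, 0.3, -0.069, -0.041, 0.028, 0, 0, 0.239, 0.3, -0.103, -0.062, 0.043, 0, 0, 0.358, 0.3, -0.138, -0.082, 0.057, 0, 0, 0.478, 0.3, -0.172, -0.103, 0.071, 0, 0, 0.597, 0.3, -0.206, -0.123, 0.085, 0, 0, 0.716, 0.3, -0.241, -0.144, 0.099, 0, 0, 0.836, 0.3, -0.275, -0.164, 0.114, 0, 0, 0.955, 0.3, -0.31, -0.185, 0.128, 0, 0, 1.075, 0.3, -0.344, -0.205, 0.142, -0.001, 0.001, 1.194, 0.3],
  squeeze=15,
)

```text
clock: 0.93
position: [464.0, 279.2, 152.3]
orientation: [180.0, -0.1, 91.0]
force: [-0.2, 0.6, 0.6]
opening: 64.4
```

```bash
python3 -c "
from h import *
go((468,274,100,91.3),(468,274,69.5,91.3))"
```

```text
t 0.9333 pos [464.  279.2 152.3] rpy [ 1.7998e+02 -7.0000e-02  9.1000e+01] F [-0.2  0.6  0.6] open 64.4
[-0.0053, 0.0039, 0.0523] [0.0, -0.001, -0.005]
[-0.0054, 0.0039, 0.0828] [0.0, -0.001, -0.005]
```

Call:
drive_tool(
  deltas=[0, 0, 0, 0, 0, 0, 0.3, 0, 0, 0.02, 0, 0, 0, 0.3, 0, 0, 0.04, 0, 0, 0, 0.3, 0, 0, 0.06, 0, 0, 0, 0.3, 0, 0, 0.075, 0, 0, 0, 0.3, 0, 0, 0.08, 0, 0, 0, 0.3, 0, 0, 0.08, 0, 0, 0, 0.3],
)

```text
clock: 1.52
position: [462.5, 280.5, 71.8]
orientation: [-179.9, 0.0, 91.3]
force: [-0.4, -0.4, 0.4]
opening: 64.4
```

```bash
python3 -c "
from h import *
go((468,274,69.5,91.3))
cv2.imwrite('pics/s1.png',env.read_camera('side')[150:300,230:400,::-1].repeat(4,0).repeat(4,1))"
```

```text
t 1.5167 pos [462.5 280.5  71.8] rpy [-1.7988e+02  2.0000e-02  9.1340e+01] F [-0.4 -0.4  0.4] open 64.4
[-0.0067, 0.0054, 0.0023] [-0.002, 0.0, 0.001]
```

View pics/s1.png

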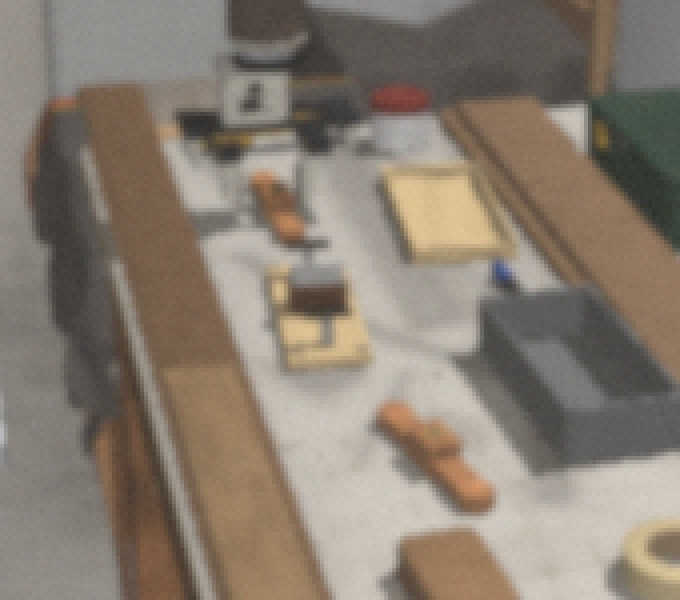

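Call:
drive_tool(
  deltas=[-0.0067, 0.0054, 0, 0, 0, 0, 0.3, -0.0067, 0.0054, 0.0023, 0, 0, 0, 0.3, -0.0067, 0.0054, 0.0023, 0, 0, 0, 0.3],
)

```text
clock: 1.82
position: [469.8, 273.9, 71.3]
orientation: [179.9, -0.1, 91.2]
force: [0.7, 0.6, -0.4]
opening: 64.1
```

```bash
python3 -c "
from h import *
go((468,274,69.5,91.3))"
```

```text
t 1.8167 pos [469.8 273.9  71.3] rpy [ 1.7991e+02 -1.0000e-01  9.1250e+01] F [ 0.7  0.6 -0.4] open 64.1
[0.0002, -0.0018, 0.0018] [0.002, -0.002, -0.001]
```

Call:
drive_tool(
  deltas=[0, -0.001, 0.001, 0, 0, 0, 0.5, 0, -0.001, 0.001, 0, 0, 0, 0.6, 0, -0.001, 0.001, 0, 0, 0, 0.7, 0, -0.001, 0.001, 0, 0, 0, 0.8, 0, -0.001, 0.001, 0, 0, 0, 0.8, 0, -0.001, 0.001, 0, 0, 0, 0.8, 0, -0.001, 0.001, 0, 0, 0, 0.8],
)

```text
clock: 2.4
position: [468.0, 274.4, 69.8]
orientation: [180.0, -0.1, 91.3]
force: [0.4, 0.1, 1.5]
opening: 32.1
```

```bash
python3 -c "
from h import *
go((468,274,69.5,91.3),(457.0,7.2,190,85.4))"
```

```text
t 2.4 pos [468.  274.4  69.8] rpy [ 1.7997e+02 -8.0000e-02  9.1320e+01] F [0.4 0.1 1.5] open 32.1
[-0.0004, 0.0, 0.0003] [0.001, -0.001, 0.0]
[-0.2667, -0.0171, -0.1206] [0.0, -0.002, 0.103]
```

Call:
drive_tool(
  deltas=[0, 0, -0.02, 0, 0, 0, 0.8, 0, 0, -0.05, 0, 0, 0, 0.8, -0.01, -0.001, -0.08, 0, 0, 0.01, 0.8, -0.04, -0.003, -0.1, 0, 0, 0.02, 0.8, -0.075, -0.005, -0.1, 0, 0, 0.035, 0.8, -0.11, -0.007, -0.1, 0, 0, 0.05, 0.8, -0.145, -0.01, -0.1, 0, 0, 0.07, 0.8, -0.18, -0.012, -0.1, 0, 0, 0.085, 0.8, -0.215, -0.014, -0.1, 0, 0, 0.1, 0.8, -0.24, -0.016, -0.1, 0, 0, 0.103, 0.8],
)

```text
clock: 3.23
position: [456.4, 30.8, 169.3]
orientation: [-180.0, -0.0, 85.2]
force: [1.0, -0.3, -2.6]
opening: 31.8
```

```bash
python3 -c "
from h import *
go((457.0,7.2,145,85.4))"
```

```text
t 3.2333 pos [456.4  30.8 169.3] rpy [-1.7998e+02 -3.0000e-02  8.5240e+01] F [ 1.  -0.3 -2.6] open 31.8
[-0.0235, 0.0025, 0.0243] [-0.0, -0.001, -0.003]
```

Call:
drive_tool(
  deltas=[-0.015, 0.001, 0.01, 0, 0, 0, 0.8, -0.0235, 0.002, 0.02, 0, 0, -0.003, 0.8, -0.0235, 0.002, 0.024, 0, 0, -0.003, 0.8, -0.0235, 0.002, 0.024, 0, 0, -0.003, 0.8, -0.0235, 0.002, 0.024, 0, 0, -0.003, 0.8],
)

```text
clock: 3.65
position: [457.3, 11.1, 145.2]
orientation: [-180.0, -0.1, 85.6]
force: [-0.0, 1.3, -1.3]
opening: 31.6
```

```bash
cat > look.py <<'E'
from h import *
import sys
# rotor vs edge: find orange blob ends near stand in top view
im=env.read_camera("top")[:,:,::-1].copy(); n=sys.argv[1]
cv2.imwrite(f"pics/{n}.png",cv2.resize(im[195:260,255:375],None,fx=6,fy=6,interpolation=cv2.INTER_CUBIC))
im=env.read_camera("side")[:,:,::-1].copy()
cv2.imwrite(f"pics/{n}s.png",cv2.resize(im[195:255,270:350],None,fx=7,fy=7,interpolation=cv2.INTER_CUBIC))
E
python3 -c "
from h import *
go((457.0,7.6,145,85.4),(457.0,7.6,130,85.4))"; python3 look.py r1held
```

```text
t 3.65 pos [457.3  11.1 145.2] rpy [-1.7996e+02 -8.0000e-02  8.5620e+01] F [-0.   1.3 -1.3] open 31.6
[-0.0035, -0.0, 0.0002] [-0.001, -0.001, 0.004]
[-0.0035, -0.0, 0.0152] [-0.001, -0.001, 0.004]
```

View pics/r1held.png

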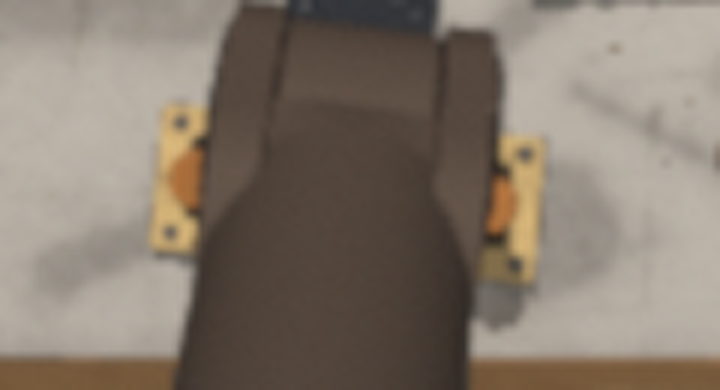

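```bash
python3 - <<'E'
from h import *
im=cv2.imread("pics/r1held.png"); hsv=cv2.cvtColor(im,cv2.COLOR_BGR2HSV)
m=cv2.inRange(hsv,(5,150,120),(17,255,255)); m[:100]=0;m[260:]=0
ys,xs=np.nonzero(m); print(xs.min(),xs.max(),ys.min(),ys.max())
a=np.array([[xs.min(),ys[xs==xs.min()].mean()],[xs.max(),ys[xs==xs.max()].mean()]])
q=onz("top",(a+.5)/6-.5+[255,195],145.2-69.8+16); print(a,q,q.mean(0),np.linalg.norm(q[0]-q[1]))
E
```

```text
172 513 151 231
[[172.  179.5]
 [513.  201.5]] [[461.09214437  97.98414679  91.4       ]
 [450.86842718 -76.20328034  91.4       ]] [455.98028577  10.89043322  91.4       ] 174.48720344305718
```

Call:
drive_tool(
  deltas=[-0.0035, 0, 0, 0, 0, 0.004, 0.8, -0.0035, 0, 0, 0, 0, 0.004, 0.8, -0.0035, 0, 0.006, 0, 0, 0.004, 0.8, -0.0035, 0, 0.011, 0, 0, 0.004, 0.8, -0.0035, 0, 0.013, 0, 0, 0.004, 0.8, -0.0035, 0, 0.013, 0, 0, 0.004, 0.8, -0.0035, 0, 0.013, 0, 0, 0.004, 0.8],
)

```text
clock: 4.33
position: [457.0, 6.8, 132.0]
orientation: [-180.0, -0.1, 85.4]
force: [0.2, 0.2, -1.8]
opening: 32.3
```

```bash
python3 -c "
from h import *
go((457.0,7.4,129.5,85.4))
env.read_camera('top')
go((457.0,7.4,129.5,85.4))"
```

```text
t 4.3333 pos [457.    6.8 132. ] rpy [-1.7997e+02 -6.0000e-02  8.5350e+01] F [ 0.2  0.2 -1.8] open 32.3
[0.0006, -0.0001, 0.0025] [-0.001, -0.001, -0.001]
t 4.3833 pos [457.2   6.8 132.2] rpy [-1.7999e+02 -7.0000e-02  8.5350e+01] F [-0.5  0.2 -2.4] open 31.7
[0.0006, -0.0002, 0.0027] [-0.0, -0.001, -0.001]
```

Call:
drive_tool(
  deltas=[0.0006, 0, 0.001, 0, 0, 0, 0.8, 0.0006, 0, 0.002, 0, 0, 0, 0.8, 0.0006, 0, 0.0025, 0, 0, 0, 0.8, 0.0006, 0, 0.0025, 0, 0, 0, 0.8],
)

```text
clock: 4.72
position: [457.3, 7.5, 129.8]
orientation: [180.0, -0.1, 85.4]
force: [-0.8, 0.4, -2.2]
opening: 32.1
```

```bash
python3 look.py r1low; python3 - <<'E'
from h import *
go((457.0,7.4,129.5,85.4))
im=cv2.imread("pics/r1low.png"); hsv=cv2.cvtColor(im,cv2.COLOR_BGR2HSV)
m=cv2.inRange(hsv,(5,150,120),(17,255,255)); m[:100]=0;m[260:]=0
ys,xs=np.nonzero(m)
a=np.array([[xs.min(),ys[xs==xs.min()].mean()],[xs.max(),ys[xs==xs.max()].mean()]])
q=onz("top",(a+.5)/6-.5+[255,195],76); print(q,q.mean(0),np.linalg.norm(q[0]-q[1]))
E
```

```text
t 4.8167 pos [457.2   7.5 129.8] rpy [ 1.7999e+02 -8.0000e-02  8.5350e+01] F [ 0.3 -0.5 -2.8] open 32.1
[-0.0001, -0.0002, 0.0003] [0.0, -0.001, -0.001]
[[462.07590971  94.32835092  76.        ]
 [450.28743581 -79.93541984  76.        ]] [456.18167276   7.19646554  76.        ] 174.6620448597143
```

Call:
drive_tool(
  deltas=[0, 0, 0.0005, 0, 0, 0, 0.8, 0, 0, 0.001, 0, 0, 0, 0.8, 0, 0, 0.001, 0, 0, 0, 0.8],
)

```text
clock: 5.07
position: [457.3, 7.4, 129.6]
orientation: [180.0, -0.1, 85.3]
force: [-4.1, 0.4, 13.2]
opening: 32.0
```

Call:
drive_tool(
  deltas=[0, 0, -0.0007, 0, 0, 0, 0.8, 0, 0, -0.0007, 0, 0, 0, 0.8, 0, 0, -0.0007, 0, 0, 0, 0.62, 0, 0, -0.0007, 0, 0, 0, 0.55, 0, 0, -0.0007, 0, 0, 0, 0.45, 0, 0, -0.0007, 0, 0, 0, 0.35, 0, 0, -0.0007, 0, 0, 0, 0.35],
)

```text
clock: 5.65
position: [457.3, 7.5, 129.5]
orientation: [180.0, -0.1, 85.4]
force: [-0.3, -1.1, -0.4]
opening: 56.3
```

Call:
drive_tool(
  deltas=[0, 0, -0.01, 0, 0, 0, 0.35, 0, 0, -0.035, 0, 0, 0, 0.35, 0, 0, -0.07, 0, 0, 0, 0.35, 0.04, 0, -0.1, 0, 0, 0, 0.35, 0.08, 0, -0.13, 0, 0, 0, 0.35, 0.12, 0, -0.15, 0, 0, 0, 0.35, 0.16, 0, -0.15, 0, 0, 0, 0.35, 0.2, 0, -0.15, 0, 0, 0, 0.35, 0.22, 0, -0.15, 0, 0, 0, 0.35, 0.22, 0, -0.15, 0, 0, 0, 0.35],
)

```text
clock: 6.48
position: [474.3, 234.7, 280.7]
orientation: [179.9, -0.3, 85.9]
force: [0.7, 0.9, -0.5]
opening: 59.6
```

```bash
python3 look.py r1rel; python3 -c "
import cv2,numpy as np
from h import *
a=cv2.imread('pics/r1rel.png');b=cv2.imread('pics/r1rels.png')
c=np.zeros((a.shape[0]+200 if 0 else 600,720,3),'uint8'); b=cv2.resize(b,(280,210)); c[:390]=a; c[390:,:280]=b; cv2.imwrite('pics/r1c.png',c)
go()"
```

```text
t 6.5833 pos [474.7 227.8 280.2] rpy [ 1.7999e+02 -5.0000e-02  8.5520e+01] F [-0.6 -0.9  0.1] open 59.3
```

View pics/r1c.png

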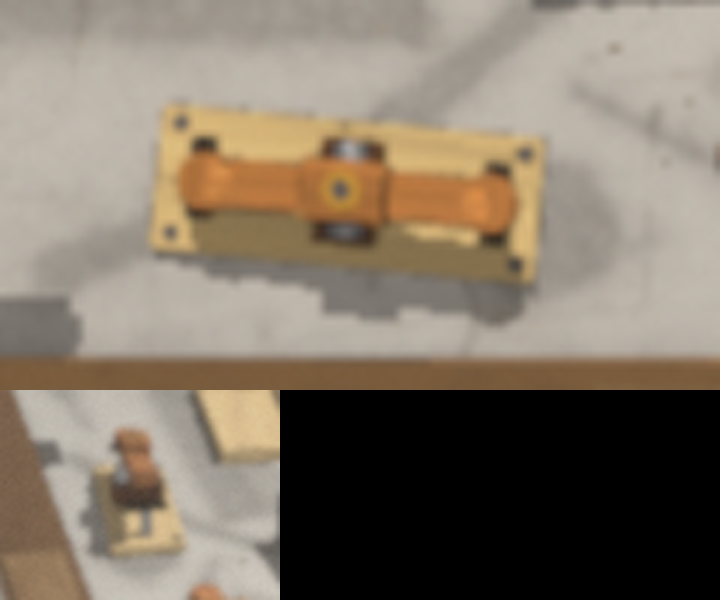

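```bash
cat > tip.py <<'E'
from h import *
import sys
im=cv2.imread(f"pics/{sys.argv[1]}.png"); cx,cy=float(sys.argv[2]),float(sys.argv[3]) # measured bush zoom px
hsv=cv2.cvtColor(im,cv2.COLOR_BGR2HSV); m=cv2.inRange(hsv,(5,150,90),(17,255,255)); m[:100]=0;m[260:]=0
l=cv2.connectedComponentsWithStats(m)
k=1+np.argmax(l[2][1:,4]); print("seen ends",l[2][k,0],l[2][k,0]+l[2][k,2]-1,"bush",cx,cy)
Y=np.radians(-4.6); yd=np.array([-np.sin(Y),np.cos(Y),0])
for t in(-8.5,0,8.5):
    a=np.radians(t); c=np.array([457,7.2,60]); u=yd*np.cos(a)+[0,0,np.sin(a)]; w=-yd*np.sin(a)+np.array([0,0,np.cos(a)])
    p=(proj("top",[c+u*88+w*16,c-u*88+w*16,c+w*31])-[255,195]+.5)*6-.5
    print("+y end up by",t,p.round(0).tolist())
E
python3 tip.py r1rel 341 189
python3 -c "
from h import *
env.read_camera('top'); im=env.read_camera('top')[:,:,::-1]
cv2.imwrite('pics/r1rel2.png',cv2.resize(im[195:260,255:375],None,fx=6,fy=6,interpolation=cv2.INTER_CUBIC))"; python3 tip.py r1rel2 0 0
```

```text
seen ends 181 514 bush 341.0 189.0
+y end up by -8.5 [[179.0, 176.0], [515.0, 203.0], [341.0, 188.0]]
+y end up by 0 [[180.0, 175.0], [519.0, 204.0], [350.0, 189.0]]
+y end up by 8.5 [[185.0, 175.0], [520.0, 206.0], [359.0, 189.0]]
seen ends 180 514 bush 0.0 0.0
+y end up by -8.5 [[179.0, 176.0], [515.0, 203.0], [341.0, 188.0]]
+y end up by 0 [[180.0, 175.0], [519.0, 204.0], [350.0, 189.0]]
+y end up by 8.5 [[185.0, 175.0], [520.0, 206.0], [359.0, 189.0]]
```

```bash
cat > tips.py <<'E'
from h import *
import sys
im=env.read_camera("side")[:,:,::-1]; hsv=cv2.cvtColor(im,cv2.COLOR_BGR2HSV); m=cv2.inRange(hsv,(3,110,60),(17,255,255))
m[:195]=0;m[245:]=0;m[:,:288]=0;m[:,322:]=0
n,l,s,c=cv2.connectedComponentsWithStats(m)
for k in range(1,n):
    if s[k,4]>25: print("blob",s[k],c[k].round(1))
Y=np.radians(-4.6); yd=np.array([-np.sin(Y),np.cos(Y),0])
for t in(-8.5,0,8.5):
    a=np.radians(t); c=np.array([457,7.2,60]); u=yd*np.cos(a)+[0,0,np.sin(a)]; w=-yd*np.sin(a)+np.array([0,0,np.cos(a)])
    p=proj("side",[c+u*88+w*16,c-u*88+w*16,c-u*90,c+w*31]); print("+y up",t,"far top, near top, near bottom, bush",p.round(1).tolist())
E
python3 tips.py; python3 -c "
from h import *
a=np.radians(-8.5);Y=np.radians(-4.6);yd=np.array([-np.sin(Y),np.cos(Y),0]); xd=[np.cos(Y),np.sin(Y),0]
u=yd*np.cos(a)+[0,0,np.sin(a)]; w=-yd*np.sin(a)+np.array([0,0,np.cos(a)])
E=np.array([457,7.2,60])+yd*4  # pivots on +y border
c=np.array([457,7.2,60])+0*u
c=E-u*4*1.0
print('rotor origin',c,'w',w)
T=c+w*70
for s in(8.5,-8.5):
  B=Ro.from_rotvec(np.radians(s)*np.array(xd))*Ro.from_euler('xyz',[180,0,85.4],degrees=True); print(s,B.apply([0,0,1]))
print(T); T2=c+w*125
go((*T2,85.4,-8.5,xd),(*T,85.4,-8.5,xd))"
```

```text
blob [304 208  10  14  82] [309.  214.1]
+y up -8.5 far top, near top, near bottom, bush [[305.3, 205.1], [310.9, 217.4], [311.0, 221.7], [307.9, 207.2]]
+y up 0 far top, near top, near bottom, bush [[305.3, 202.2], [311.0, 220.9], [311.1, 225.2], [308.0, 207.6]]
+y up 8.5 far top, near top, near bottom, bush [[305.4, 199.6], [311.1, 224.4], [311.1, 228.3], [308.1, 208.1]]
rotor origin [457.00352366   7.24379502  60.59123764] w [0.01185416 0.1473333  0.98901586]
8.5 [ 0.01185416  0.1473333  -0.98901586]
-8.5 [-0.01185416 -0.1473333  -0.98901586]
[457.83331457  17.55712596 129.82234808]
t 6.7333 pos [475.1 224.9 280.1] rpy [ 1.7999e+02 -4.0000e-02  8.5230e+01] F [-0.  -0.8  0.2] open 59.8
[-0.2, -0.0, 0.0957] [-0.0, -0.149, -0.003]
[-0.2082, -0.0, 0.1501] [-0.0, -0.149, -0.003]
```

Call:
drive_tool(
  deltas=[-0.035, 0, 0.015, 0, -0.04, 0, 0.35, -0.07, 0, 0.03, 0, -0.08, 0, 0.35, -0.105, 0, 0.05, 0, -0.12, 0, 0.35, -0.14, 0, 0.065, 0, -0.149, 0, 0.35, -0.17, 0, 0.08, 0, -0.149, 0, 0.35, -0.19, 0, 0.09, 0, -0.149, -0.003, 0.35, -0.2, 0, 0.096, 0, -0.149, -0.003, 0.35, -0.2, 0, 0.096, 0, -0.149, -0.003, 0.35, -0.2, 0, 0.096, 0, -0.149, -0.003, 0.35, -0.2, 0, 0.096, 0, -0.149, -0.003, 0.35],
)

```text
clock: 7.57
position: [459.6, 28.5, 184.2]
orientation: [179.9, 8.4, 85.6]
force: [-0.7, 0.2, -0.1]
opening: 59.9
```

```bash
python3 -c "
from h import *
xd=[np.cos(np.radians(-4.6)),np.sin(np.radians(-4.6)),0]
go((458.5,25.7,184.2,85.4,-8.5,xd),(457.8,17.5,129.8,85.4,-8.5,xd))"
```

```text
t 7.5667 pos [459.6  28.5 184.2] rpy [179.94   8.4   85.56] F [-0.7  0.2 -0.1] open 59.9
[-0.0028, -0.0009, 0.0004] [0.002, -0.002, 0.003]
[-0.003, -0.001, 0.0554] [0.002, -0.002, 0.003]
```

Call:
drive_tool(
  deltas=[-0.003, -0.001, 0.01, 0, 0, 0.003, 0.35, -0.003, -0.001, 0.03, 0, 0, 0.003, 0.35, -0.003, -0.001, 0.046, 0, 0, 0.003, 0.35, -0.003, -0.001, 0.053, 0, 0, 0.003, 0.35, -0.003, -0.001, 0.0545, 0, 0, 0.003, 0.35, -0.003, -0.001, 0.0545, 0, 0, 0.003, 0.35],
)

```text
clock: 8.07
position: [457.3, 17.2, 130.3]
orientation: [180.0, 8.5, 85.4]
force: [-0.1, -0.3, 0.3]
opening: 59.8
```

```bash
python3 -c "
from h import *
xd=[np.cos(np.radians(-4.6)),np.sin(np.radians(-4.6)),0]
go((457.8,17.5,129.8,85.4,-8.5,xd))"
```

```text
t 8.0667 pos [457.3  17.2 130.3] rpy [179.99   8.46  85.41] F [-0.1 -0.3  0.3] open 59.8
[0.0004, 0.0005, 0.0004] [0.0, -0.001, 0.0]
```

Call:
drive_tool(
  deltas=[0, 0, 0, 0, 0, 0, 0.5, 0, 0, 0, 0, 0, 0, 0.6, 0, 0, 0, 0, 0, 0, 0.7, 0, 0, 0, 0, 0, 0, 0.8, 0, 0, 0, 0, 0, 0, 0.8, 0, 0, 0, 0, 0, 0, 0.8, 0, 0, -0.015, 0, 0, 0, 0.8, 0, 0, -0.04, 0, 0.03, 0, 0.8, 0, 0, -0.065, 0, 0.09, 0, 0.8, 0, 0, -0.08, 0, 0.149, 0, 0.8],
)

```text
clock: 8.9
position: [458.3, 29.1, 211.0]
orientation: [179.9, -0.3, 85.5]
force: [0.3, 0.1, -2.6]
opening: 31.8
```

```bash
python3 -c "
from h import *
go((648,-197,200,93.1),(648,-197,78,93.1))"
```

```text
t 8.9 pos [458.3  29.1 211. ] rpy [179.91  -0.25  85.47] F [ 0.3  0.1 -2.6] open 31.8
[-0.2105, 0.207, 0.0104] [0.002, -0.004, -0.133]
[-0.211, 0.2068, 0.1324] [0.002, -0.004, -0.133]
```

Call:
drive_tool(
  deltas=[-0.015, 0.015, 0, 0, 0, 0, 0.8, -0.04, 0.04, 0, 0, 0, -0.02, 0.8, -0.065, 0.065, 0, 0, 0, -0.04, 0.8, -0.09, 0.09, 0, 0, 0, -0.06, 0.8, -0.115, 0.115, 0, 0, 0, -0.08, 0.8, -0.14, 0.14, 0, 0, 0, -0.1, 0.8, -0.165, 0.165, 0.005, 0, 0, -0.12, 0.8, -0.19, 0.187, 0.01, 0, 0, -0.133, 0.8, -0.205, 0.202, 0.01, 0, 0, -0.133, 0.8, -0.211, 0.207, 0.01, 0.002, -0.004, -0.133, 0.8],
)

```text
clock: 9.73
position: [647.7, -202.9, 197.9]
orientation: [-179.8, 0.3, 92.8]
force: [-0.5, -0.3, -2.6]
opening: 31.6
```

```bash
python3 -c "
from h import *
env.read_camera('top')
go((648,-197,150,93.1),(648,-197,76,93.1))"
```

```text
t 9.7833 pos [ 647.7 -202.4  198. ] rpy [-179.83    0.28   92.79] F [ 1.4 -0.9 -2.4] open 31.4
[0.0057, 0.0007, 0.048] [-0.003, 0.005, -0.005]
[0.006, 0.0009, 0.122] [-0.003, 0.005, -0.005]
```

Call:
drive_tool(
  deltas=[0.005, 0.001, 0.015, 0, 0, -0.005, 0.8, 0.005, 0.001, 0.04, 0, 0.003, -0.005, 0.8, 0.005, 0.001, 0.065, 0, 0.004, -0.005, 0.8, 0.005, 0.001, 0.085, 0, 0.004, -0.005, 0.8, 0.005, 0.001, 0.1, 0, 0.004, -0.005, 0.8, 0.005, 0.001, 0.112, 0, 0.004, -0.005, 0.8, 0.005, 0.001, 0.118, 0, 0.004, -0.005, 0.8, 0.005, 0.001, 0.121, 0, 0.004, -0.005, 0.8, 0.005, 0.001, 0.121, 0, 0.004, -0.005, 0.8],
)

```text
clock: 10.53
position: [647.6, -193.7, 77.9]
orientation: [-179.9, -0.1, 93.3]
force: [0.3, -0.7, -2.3]
opening: 32.0
```

```bash
python3 -c "
from h import *
go((648,-197,75,93.1))"
```

```text
t 10.5333 pos [ 647.6 -193.7   77.9] rpy [-1.7988e+02 -1.0000e-01  9.3280e+01] F [ 0.3 -0.7 -2.3] open 32.0
[-0.0033, 0.0002, 0.0029] [-0.002, -0.002, 0.003]
```

Lower the last 2 mm, open to about 46 mm, and lift.

Call:
drive_tool(
  deltas=[-0.002, 0, 0.001, 0, 0, 0, 0.8, -0.002, 0, 0.002, 0, 0, 0, 0.8, -0.002, 0, 0.0025, 0, 0, 0, 0.8, -0.002, 0, 0.0025, 0, 0, 0, 0.6, -0.002, 0, 0.0025, 0, 0, 0, 0.5, -0.002, 0, 0.0025, 0, 0, 0, 0.5, -0.002, 0, 0.0025, 0, 0, 0, 0.5, -0.002, 0, -0.02, 0, 0, 0, 0.5, -0.002, 0, -0.05, 0, 0, 0, 0.5, -0.002, 0, -0.09, 0, 0, 0, 0.5],
)

```text
clock: 11.37
position: [646.5, -195.7, 166.6]
orientation: [-179.6, -0.2, 93.3]
force: [0.6, 0.2, 0.3]
opening: 45.8
```

```bash
python3 -c "
from h import *
go((497.2,-284.4,150,102.4))"
```

```text
t 11.3667 pos [ 646.5 -195.7  166.6] rpy [-1.7963e+02 -1.6000e-01  9.3260e+01] F [0.6 0.2 0.3] open 45.8
[-0.0802, -0.154, 0.0174] [-0.006, -0.003, -0.16]
```

Call:
drive_tool(
  deltas=[-0.008, -0.018, 0, 0, 0, -0.03, 0.4, -0.022, -0.045, 0, 0, 0, -0.06, 0.3, -0.038, -0.075, 0.005, 0, 0, -0.1, 0.3, -0.055, -0.105, 0.01, -0.006, -0.003, -0.14, 0.3, -0.07, -0.135, 0.017, -0.006, -0.003, -0.16, 0.3, -0.08, -0.154, 0.017, -0.006, -0.003, -0.16, 0.3, -0.08, -0.154, 0.017, -0.006, -0.003, -0.16, 0.3, -0.08, -0.154, 0.017, -0.006, -0.003, -0.16, 0.3],
)

```text
clock: 12.03
position: [497.7, -286.0, 151.5]
orientation: [179.7, 0.1, 102.3]
force: [1.5, 0.2, 0.6]
opening: 64.2
```

```bash
python3 -c "
from h import *
im=env.read_camera('top')[:,:,::-1]
cv2.imwrite('pics/box.png',cv2.resize(im[140:250,330:450],None,fx=5,fy=5,interpolation=cv2.INTER_CUBIC))
go((497.2,-284.4,150,102.4),(497.2,-284.4,69.8,102.4))"
```

```text
t 12.0833 pos [ 499.1 -285.   151.5] rpy [1.7970e+02 1.1000e-01 1.0238e+02] F [-1.  -0.  -0.9] open 64.6
[0.001, -0.0017, 0.0015] [0.005, 0.002, -0.0]
[0.0012, -0.0022, 0.0817] [0.005, 0.002, -0.0]
```

View pics/box.png

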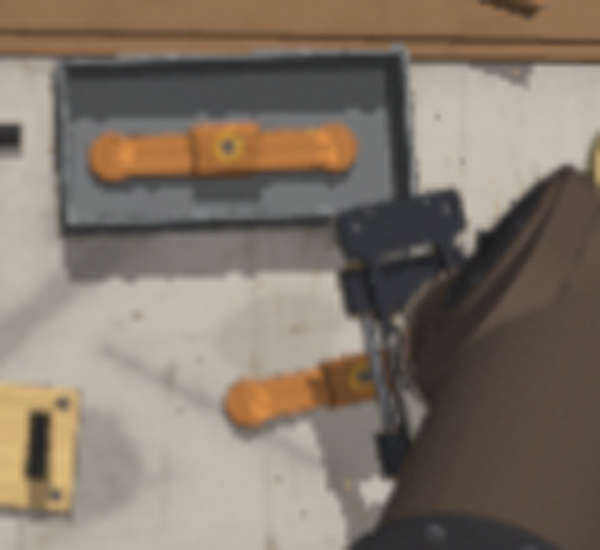

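Call:
drive_tool(
  deltas=[0.001, -0.001, 0.015, 0.004, 0.002, 0, 0.3, 0.001, -0.001, 0.04, 0.005, 0.002, 0, 0.3, 0.001, -0.001, 0.06, 0.005, 0.002, 0, 0.3, 0.001, -0.001, 0.074, 0.005, 0.002, 0, 0.3, 0.001, -0.001, 0.08, 0.005, 0.002, 0, 0.3, 0.001, -0.001, 0.081, 0.005, 0.002, 0, 0.3, 0.001, -0.001, 0.081, 0.005, 0.002, 0, 0.3],
)

```text
clock: 12.67
position: [498.8, -283.8, 70.3]
orientation: [-180.0, -0.0, 102.5]
force: [-0.4, -0.6, -0.3]
opening: 64.2
```

```bash
python3 -c "
from h import *
env.read_camera('top')
go((497.2,-284.4,69.8,102.4))"
```

```text
t 12.7167 pos [ 498.9 -284.    70.8] rpy [1.7999e+02 2.0000e-02 1.0247e+02] F [-0.7 -0.5  0.4] open 64.0
[0.0, -0.0017, 0.001] [0.0, 0.0, 0.001]
```

Call:
drive_tool(
  deltas=[0, -0.0015, 0.001, 0, 0, 0, 0.45, 0, -0.0015, 0.001, 0, 0, 0, 0.6, 0, -0.0015, 0.001, 0, 0, 0, 0.7, 0, -0.0015, 0.001, 0, 0, 0, 0.8, 0, -0.0015, 0.001, 0, 0, 0, 0.8, 0, -0.0015, 0.001, 0, 0, 0, 0.8, 0, -0.0015, 0.001, 0, 0, 0, 0.8],
)

```text
clock: 13.3
position: [496.8, -284.5, 69.4]
orientation: [-180.0, 0.0, 102.4]
force: [-0.4, 0.3, 3.3]
opening: 31.7
```

```bash
python3 -c "
from h import *
go((457.0,7.2,170,85.4))"
```

```text
t 13.3 pos [ 496.8 -284.5   69.4] rpy [-179.99    0.    102.43] F [-0.4  0.3  3.3] open 31.7
[0.2935, 0.0239, -0.1006] [-0.0, 0.0, 0.297]
```

Call:
drive_tool(
  deltas=[0, 0, -0.02, 0, 0, 0, 0.8, 0, 0, -0.05, 0, 0, 0, 0.8, 0.01, 0.001, -0.08, 0, 0, 0.02, 0.8, 0.04, 0.003, -0.1, 0, 0, 0.05, 0.8, 0.075, 0.006, -0.1, 0, 0, 0.09, 0.8, 0.11, 0.009, -0.1, 0, 0, 0.13, 0.8, 0.145, 0.012, -0.1, 0, 0, 0.17, 0.8, 0.18, 0.015, -0.1, 0, 0, 0.21, 0.8, 0.215, 0.018, -0.1, 0, 0, 0.25, 0.8, 0.25, 0.02, -0.1, 0, 0, 0.28, 0.8],
)

```text
clock: 14.13
position: [461.6, -34.5, 169.1]
orientation: [-179.9, -0.0, 86.3]
force: [1.4, 0.8, -1.6]
opening: 31.9
```

```bash
python3 -c "
from h import *
go((457.0,7.2,145,85.4))"
```

```text
t 14.1333 pos [461.6 -34.5 169.1] rpy [-179.94   -0.     86.26] F [ 1.4  0.8 -1.6] open 31.9
[0.0413, -0.0072, 0.0241] [-0.001, -0.0, 0.015]
```

Call:
drive_tool(
  deltas=[0.018, -0.003, 0.01, 0, 0, 0.01, 0.8, 0.034, -0.006, 0.02, 0, 0, 0.015, 0.8, 0.041, -0.007, 0.024, 0, 0, 0.015, 0.8, 0.041, -0.007, 0.024, 0, 0, 0.015, 0.8, 0.041, -0.007, 0.024, 0, 0, 0.015, 0.8, 0.041, -0.007, 0.024, 0, 0, 0.015, 0.8],
)

```text
clock: 14.63
position: [458.2, 3.9, 145.5]
orientation: [-180.0, 0.0, 85.4]
force: [0.2, 0.4, -2.7]
opening: 32.0
```

```bash
cat > ctr.py <<'E'
from h import *
import sys
go((457.0,7.2,145,85.4),(457,7.2,131,85.4))
z=env.sense()["position"][2]-69.4+16
im=env.read_camera("top")[:,:,::-1]; im=cv2.resize(im[195:260,255:375],None,fx=6,fy=6,interpolation=cv2.INTER_CUBIC); cv2.imwrite(f"pics/{sys.argv[1]}.png",im)
hsv=cv2.cvtColor(im,cv2.COLOR_BGR2HSV)
m=cv2.inRange(hsv,(5,150,120),(17,255,255)); m[:100]=0;m[260:]=0
ys,xs=np.nonzero(m)
a=np.array([[xs.min(),ys[xs==xs.min()].mean()],[xs.max(),ys[xs==xs.max()].mean()]])
q=onz("top",(a+.5)/6-.5+[255,195],z); print(a,q,q.mean(0),np.linalg.norm(q[0]-q[1]))
go()
E
python3 ctr.py r2held
```

```text
t 14.6333 pos [458.2   3.9 145.5] rpy [-1.7999e+02  3.0000e-02  8.5430e+01] F [ 0.2  0.4 -2.7] open 32.0
[0.0032, -0.0015, 0.0005] [-0.0, 0.001, 0.001]
[0.0032, -0.0015, 0.0145] [-0.0, 0.001, 0.001]
[[185.  178.5]
 [526.  201. ]] [[461.6123477   91.32209982  92.14564594]
 [451.12695331 -82.80781092  92.14564594]] [456.36965051   4.25714445  92.14564594] 174.44531897188028
t 14.6833 pos [458.2   3.8 145.6] rpy [-1.800e+02  2.000e-02  8.541e+01] F [ 0.4 -0.5 -2. ] open 31.9
```

Call:
drive_tool(
  deltas=[0.003, -0.001, 0, 0, 0, 0, 0.8, 0.003, -0.001, 0.004, 0, 0, 0, 0.8, 0.003, -0.001, 0.008, 0, 0, 0, 0.8, 0.003, -0.001, 0.012, 0, 0, 0, 0.8, 0.003, -0.001, 0.014, 0, 0, 0, 0.8, 0.003, -0.001, 0.015, 0, 0, 0, 0.8, 0.003, -0.001, 0.015, 0, 0, 0, 0.8],
)

```text
clock: 15.27
position: [456.9, 8.3, 129.8]
orientation: [-179.9, 0.0, 85.5]
force: [-0.2, -0.3, -2.6]
opening: 31.6
```

```bash
python3 ctr.py r2low
```

```text
t 15.2667 pos [456.9   8.3 129.8] rpy [-1.7992e+02  1.0000e-02  8.5520e+01] F [-0.2 -0.3 -2.6] open 31.6
[-0.001, 0.0002, -0.0152] [-0.001, 0.0, 0.002]
[-0.001, 0.0002, -0.0012] [-0.001, 0.0, 0.002]
[[178.  181.5]
 [515.  204. ]] [[460.75715316  95.83279455  76.4184444 ]
 [450.13596401 -78.34795571  76.4184444 ]] [455.44655859   8.74241942  76.4184444 ] 174.50427909009272
t 15.3167 pos [457.    8.3 130. ] rpy [-1.7993e+02  1.0000e-02  8.5520e+01] F [ 0.6 -0.6 -1.4] open 31.6
```

Rotor middle 8.7 vs edge 7.2: shift back 1.5 mm, then down to contact.

Call:
drive_tool(
  deltas=[-0.0015, 0, 0, 0, 0, 0, 0.8, -0.0015, 0, 0, 0, 0, 0, 0.8, -0.0015, 0, 0.0005, 0, 0, 0, 0.8, -0.0015, 0, 0.001, 0, 0, 0, 0.8, -0.0015, 0, 0.001, 0, 0, 0, 0.8],
)

```text
clock: 15.73
position: [457.0, 6.9, 129.4]
orientation: [-180.0, -0.0, 85.5]
force: [-1.4, -0.5, 1.1]
opening: 32.0
```

```bash
python3 ctr.py r2low2
```

```text
t 15.7333 pos [457.    6.9 129.4] rpy [-1.7997e+02 -1.0000e-02  8.5520e+01] F [-1.4 -0.5  1.1] open 32.0
[0.0003, -0.0001, -0.0156] [-0.001, -0.0, 0.002]
[0.0003, -0.0001, -0.0016] [-0.001, -0.0, 0.002]
[[181.  179.5]
 [517.  203.5]] [[461.81918574  94.32659951  75.97183333]
 [450.41529205 -79.41886537  75.97183333]] [456.1172389    7.45386707  75.97183333] 174.11931357091862
t 15.7833 pos [457.1   6.9 129.4] rpy [-1.7997e+02 -1.0000e-02  8.5530e+01] F [0.1 0.1 2.5] open 31.8
```

Light contact (+2.5 N against −2.2 hanging), middle within 0.3 mm. Release and retreat.

Call:
drive_tool(
  deltas=[0, 0, 0, 0, 0, 0, 0.72, 0, 0, 0, 0, 0, 0, 0.62, 0, 0, 0, 0, 0, 0, 0.55, 0, 0, 0, 0, 0, 0, 0.45, 0, 0, 0, 0, 0, 0, 0.35, 0, 0, 0, 0, 0, 0, 0.35],
)

```text
clock: 16.28
position: [457.0, 6.9, 129.2]
orientation: [-180.0, -0.0, 85.5]
force: [1.1, -0.3, -0.7]
opening: 56.1
```

Call:
drive_tool(
  deltas=[0, 0, -0.01, 0, 0, 0, 0.35, 0, 0, -0.035, 0, 0, 0, 0.35, 0, 0, -0.07, 0, 0, 0, 0.35, 0.04, 0, -0.1, 0, 0, 0, 0.35, 0.08, 0, -0.13, 0, 0, 0, 0.35, 0.12, 0, -0.15, 0, 0, 0, 0.35, 0.16, 0, -0.15, 0, 0, 0, 0.35, 0.2, 0, -0.15, 0, 0, 0, 0.35, 0.22, 0, -0.15, 0, 0, 0, 0.35, 0.22, 0, -0.15, 0, 0, 0, 0.35],
)

```text
clock: 17.12
position: [473.4, 234.6, 279.2]
orientation: [-180.0, -0.2, 86.1]
force: [-0.2, -0.6, -0.5]
opening: 59.9
```

Call:
drive_tool(
  deltas=[0, 0, 0, 0, 0, 0, 0.35, 0, 0, 0, 0, 0, 0, 0.35, 0, 0, 0, 0, 0, 0, 0.35, 0, 0, 0, 0, 0, 0, 0.35],
)

```text
clock: 17.45
position: [474.4, 224.7, 279.2]
orientation: [-179.9, 0.0, 85.4]
force: [-0.3, 0.2, -0.1]
opening: 59.6
```

```bash
python3 look.py r2rel; python3 tip.py r2rel 0 0; python3 tips.py; python3 -c "
from h import *
go()"
```

```text
seen ends 181 517 bush 0.0 0.0
+y end up by -8.5 [[179.0, 176.0], [515.0, 203.0], [341.0, 188.0]]
+y end up by 0 [[180.0, 175.0], [519.0, 204.0], [350.0, 189.0]]
+y end up by 8.5 [[185.0, 175.0], [520.0, 206.0], [359.0, 189.0]]
blob [304 205  11  20 121] [308.9 214.6]
+y up -8.5 far top, near top, near bottom, bush [[305.3, 205.1], [310.9, 217.4], [311.0, 221.7], [307.9, 207.2]]
+y up 0 far top, near top, near bottom, bush [[305.3, 202.2], [311.0, 220.9], [311.1, 225.2], [308.0, 207.6]]
+y up 8.5 far top, near top, near bottom, bush [[305.4, 199.6], [311.1, 224.4], [311.1, 228.3], [308.1, 208.1]]
t 17.6 pos [474.4 225.3 279.3] rpy [-179.96   -0.     85.44] F [0.3 0.8 0.5] open 59.6
```

View pics/r2rel.png

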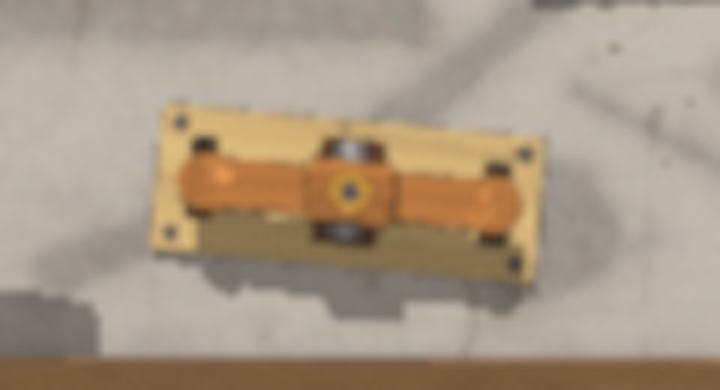

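```bash
python3 -c "
from h import *
go((457,7.0,185,85.4))"
```

```text
t 17.6 pos [474.4 225.3 279.3] rpy [-179.96   -0.     85.44] F [0.3 0.8 0.5] open 59.6
[-0.219, 0.0001, 0.0943] [-0.001, -0.0, 0.001]
```

Call:
drive_tool(
  deltas=[-0.035, 0, 0.015, 0, 0, 0, 0.35, -0.07, 0, 0.03, 0, 0, 0, 0.35, -0.105, 0, 0.045, 0, 0, 0, 0.35, -0.14, 0, 0.06, 0, 0, 0, 0.35, -0.17, 0, 0.075, 0, 0, 0, 0.35, -0.2, 0, 0.088, 0, 0, 0, 0.35, -0.215, 0, 0.094, 0, 0, 0, 0.35, -0.219, 0, 0.094, 0, 0, 0, 0.35, -0.219, 0, 0.094, 0, 0, 0, 0.35, -0.219, 0, 0.094, 0, 0, 0, 0.35],
)

```text
clock: 18.43
position: [457.5, 8.5, 185.6]
orientation: [-180.0, -0.0, 85.5]
force: [-0.3, -0.3, -0.0]
opening: 59.5
```

```bash
python3 -c "
from h import *
env.read_camera('top')
go((457,7.0,130,85.4))"
```

```text
t 18.4833 pos [457.7   9.  185.7] rpy [ 1.7999e+02 -5.0000e-02  8.5590e+01] F [ 0.1 -0.2 -0.1] open 59.7
[-0.0021, -0.0005, 0.0557] [0.0, -0.001, 0.003]
```

Call:
drive_tool(
  deltas=[-0.002, -0.0005, 0.01, 0, 0, 0.003, 0.35, -0.002, -0.0005, 0.03, 0, 0, 0.003, 0.35, -0.002, -0.0005, 0.046, 0, 0, 0.003, 0.35, -0.002, -0.0005, 0.054, 0, 0, 0.003, 0.35, -0.002, -0.0005, 0.055, 0, 0, 0.003, 0.35, -0.002, -0.0005, 0.055, 0, 0, 0.003, 0.35],
)

```text
clock: 18.98
position: [456.5, 6.6, 130.3]
orientation: [-179.9, -0.0, 85.4]
force: [-0.2, 0.2, 0.6]
opening: 59.8
```

```bash
python3 -c "
from h import *
go((457,7.0,129.8,85.4))"
```

```text
t 18.9833 pos [456.5   6.6 130.3] rpy [-179.93   -0.     85.42] F [-0.2  0.2  0.6] open 59.8
[0.0004, 0.0005, 0.0005] [-0.001, -0.0, 0.0]
```

Call:
drive_tool(
  deltas=[0, 0.0005, 0, 0, 0, 0, 0.5, 0, 0.0005, 0, 0, 0, 0, 0.6, 0, 0.0005, 0, 0, 0, 0, 0.7, 0, 0.0005, 0, 0, 0, 0, 0.8, 0, 0.0005, 0, 0, 0, 0, 0.8, 0, 0.0005, 0, 0, 0, 0, 0.8, 0, 0, -0.02, 0, 0, 0, 0.8, 0, 0, -0.045, 0, 0, 0, 0.8, 0, 0, -0.065, 0, 0, 0, 0.8, 0, 0, -0.075, 0, 0, 0, 0.8],
)

```text
clock: 19.82
position: [457.0, 5.7, 207.1]
orientation: [179.9, -0.0, 85.3]
force: [0.9, 0.7, -1.5]
opening: 31.7
```

```bash
python3 -c "
from h import *
go((641.4,216.7,180,85.4))"
```

```text
t 19.8167 pos [457.    5.7 207.1] rpy [ 1.7994e+02 -3.0000e-02  8.5330e+01] F [ 0.9  0.7 -1.5] open 31.7
[0.2253, 0.1666, 0.0274] [0.001, -0.0, -0.001]
```

Call:
drive_tool(
  deltas=[0.015, 0.011, 0, 0, 0, 0, 0.8, 0.04, 0.03, 0, 0, 0, 0, 0.8, 0.068, 0.05, 0, 0, 0, 0, 0.8, 0.096, 0.071, 0.005, 0, 0, 0, 0.8, 0.124, 0.092, 0.01, 0, 0, 0, 0.8, 0.152, 0.113, 0.015, 0, 0, 0, 0.8, 0.18, 0.134, 0.02, 0, 0, 0, 0.8, 0.206, 0.152, 0.025, 0, 0, 0, 0.8, 0.22, 0.163, 0.027, 0, 0, 0, 0.8, 0.225, 0.1665, 0.027, 0, 0, 0, 0.8],
)

```text
clock: 20.65
position: [641.2, 220.1, 176.3]
orientation: [-179.9, -0.0, 85.5]
force: [0.4, 0.9, -1.7]
opening: 32.2
```

```bash
python3 -c "
from h import *
env.read_camera('top')
go((641.4,216.7,76,85.4))"
```

```text
t 20.7 pos [641.1 219.3 176.7] rpy [-179.9     0.     85.51] F [ 1.4  0.4 -1.9] open 31.7
[-0.0025, 0.0007, 0.1007] [-0.002, 0.0, 0.002]
```

Call:
drive_tool(
  deltas=[-0.002, 0.001, 0.015, -0.002, 0, 0, 0.8, -0.002, 0.001, 0.04, -0.002, 0, 0, 0.8, -0.002, 0.001, 0.06, -0.002, 0, 0, 0.8, -0.002, 0.001, 0.077, -0.002, 0, 0, 0.8, -0.002, 0.001, 0.089, -0.002, 0, 0, 0.8, -0.002, 0.001, 0.096, -0.002, 0, 0, 0.8, -0.002, 0.001, 0.099, -0.002, 0, 0, 0.8, -0.002, 0.001, 0.099, -0.002, 0, 0, 0.8],
)

```text
clock: 21.37
position: [641.2, 214.1, 79.0]
orientation: [179.9, 0.0, 85.3]
force: [-1.2, -0.8, -2.0]
opening: 31.8
```

```bash
python3 -c "
from h import *
go((641.4,216.7,75.8,85.4))"
```

```text
t 21.3667 pos [641.2 214.1  79. ] rpy [1.7995e+02 2.0000e-02 8.5330e+01] F [-1.2 -0.8 -2. ] open 31.8
[0.0026, -0.0, 0.0032] [0.001, 0.0, -0.001]
```

Call:
drive_tool(
  deltas=[0.001, 0, 0.0015, 0, 0, 0, 0.8, 0.001, 0, 0.003, 0, 0, 0, 0.8, 0.001, 0, 0.003, 0, 0, 0, 0.8, 0.001, 0, 0.003, 0, 0, 0, 0.62, 0.001, 0, 0.003, 0, 0, 0, 0.5, 0.001, 0, 0.003, 0, 0, 0, 0.5, 0.001, 0, 0.003, 0, 0, 0, 0.5, 0.001, 0, -0.02, 0, 0, 0, 0.5, 0.001, 0, -0.05, 0, 0, 0, 0.5, 0.001, 0, -0.09, 0, 0, 0, 0.5],
)

```text
clock: 22.2
position: [639.8, 215.2, 167.6]
orientation: [-179.8, 0.1, 85.4]
force: [1.4, 0.4, 0.5]
opening: 46.0
```

Call:
drive_tool(
  deltas=[-0.02, -0.02, -0.03, 0, 0, 0, 0.5, -0.05, -0.05, -0.06, 0, 0, 0, 0.5, -0.08, -0.08, -0.1, 0, 0, 0, 0.5, -0.11, -0.11, -0.12, 0, 0, 0, 0.5, -0.14, -0.14, -0.12, 0, 0, 0, 0.5, -0.17, -0.17, -0.12, 0, 0, 0, 0.5, -0.19, -0.19, -0.12, 0, 0, 0, 0.5, -0.2, -0.2, -0.12, 0, 0, 0, 0.5, -0.2, -0.2, -0.12, 0, 0, 0, 0.5, -0.2, -0.2, -0.12, 0, 0, 0, 0.5],
)

```text
clock: 23.03
position: [424.6, 31.5, 289.4]
orientation: [179.9, -0.1, 85.2]
force: [0.5, 0.5, -0.2]
opening: 45.7
```

```bash
python3 -c "
from h import *
im=env.read_camera('top')[:,:,::-1]
cv2.imwrite('pics/end.png',cv2.resize(im[140:260,155:485],None,fx=2.4,fy=2.4,interpolation=cv2.INTER_CUBIC)); go()"
```

```text
t 23.0833 pos [425.7  32.4 289.4] rpy [ 1.7985e+02 -8.0000e-02  8.5320e+01] F [ 0.7  0.2 -0.5] open 46.0
```

View pics/end.png

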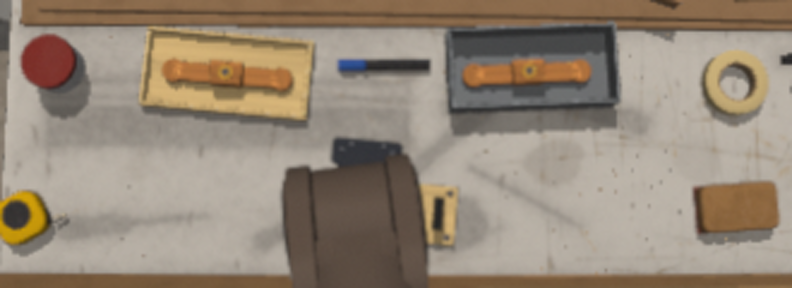

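Both rotors lie flat and bush up, one in the tray around (227,73) and one in the box around (528,71). The other things have not moved and the gripper is clear, so I'm handing in.

```bash
python3 -c "
from workcell import env
print(env.hand_in())"
```

```text
the job is handed in; nothing more can be done
None
```

Both rotors were checked on the knife edge and put away, and the job was handed in at about 23 s of the 70 s allowed.

- **First rotor (left of the stand):** I laid it within about 0.5 mm of its middle by the camera and let go. It tipped onto the +y rest at about 8.5°, and both the top and side views agreed. I put it flat and bush up in the grey box before touching the other rotor.
- **Second rotor (right of the stand):** I laid it within about 0.3 mm of its middle. It was still level more than a second after release: the bush sat where a level rotor's would in the top view, and the side view's near end fitted level too. I put it flat and bush up in the plywood tray.

**Last checks:** the final top picture showed both rotors flat in their places, the other things on the worktop where they were, and the gripper clear at 289 mm with no force on it. The highest force I read was about 13 N, a brief press on the edge.

**Disagreements:** in the pictures the rotors measured about 175 mm long instead of 180, which I put down to the colour threshold trimming both ends alike. In the side view of the second rotor the far end fitted level less well than the near end, a colour-mask limit I did not chase further. Nothing failed.

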